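Line up the seasonings by height

TASK

Stand the wooden pepper mill, the squeeze bottle, the spice jar and the short white drum upright on the four cork pads of the seasoning board, each in the middle of a pad of its own, so that their heights step down from the tall bottle at one end of the board to the low tin at the other: the tallest of the four beside the tall bottle, the shortest beside the tin. Leave the tall bottle, the tin and everything else where they stand.

Things in the scene. Friction and masses are not known exactly. Their poses are not given: they have to be found in the camera images.
- mill_mid (a point): Turned wooden pepper mill, one rigid piece, 58 mm diameter at the foot, 170 mm tall, 0.18 kg. Loose. Rounded head, 48 mm diameter, 123 to 159 mm above the foot, small metal button on top. Point: on its axis, half-way up (85 mm above its foot); z up its axis. Grip it firmly (60 N; it swings in a light grip) round the head, 56 mm above this point: lower, a gripper's body may strike the top.
- squeeze_mid (a point): Pale squeeze bottle, flat oval body 36 mm (its x) by 53 mm (its y), with a light green round cap, 36 mm diameter, from 121 mm up to its top at 147 mm; 0.09 kg. Loose. Point: on its axis, half-way up (73 mm above its foot); x across the thin side, y across the broad side, z upward. Best gripped by the cap, about 58 mm above this point.
- spice_mid (a point): Round spice jar with a red lid, 45 mm diameter, 106 mm tall, 0.11 kg. Loose. Point: on its axis, half-way up (53 mm above its foot); grip it some 25 mm higher if the gripper is short. It, the mill, the squeeze bottle and the white drum start upright in a loose row along the front of the worktop, in any order, mixed with a kitchen timer (65 mm wide, 55 mm tall) and a garlic bulb (52 mm) that are to be left alone; neighbours stand at least 100 mm apart, centre to centre.
- drum_mid (a point): Short white drum of ground pepper with a white press-on lid, 56 mm diameter, 74 mm tall, 0.06 kg. Loose. Point: on its axis, half-way up (37 mm above its foot).
- pad_1_top (a point): Cork pad 1 of four alike in a row, 85 mm apart, on a flat dark wooden board (530 mm long, 100 mm wide) fixed to the worktop: round, 68 mm diameter, flat. Numbered along the row from the robot's left. Point: centre of its upper face, 15 mm above the worktop; y runs along the row to the robot's left, x across the board away from the robot, z up.
- pad_2_top (a point): Cork pad 2 of four alike in a row, 85 mm apart, on a flat dark wooden board (530 mm long, 100 mm wide) fixed to the worktop: round, 68 mm diameter, flat. Numbered along the row from the robot's left. Point: centre of its upper face, 15 mm above the worktop; y runs along the row to the robot's left, x across the board away from the robot, z up.
- pad_3_top (a point): Cork pad 3 of four alike in a row, 85 mm apart, on a flat dark wooden board (530 mm long, 100 mm wide) fixed to the worktop: round, 68 mm diameter, flat. Numbered along the row from the robot's left. Point: centre of its upper face, 15 mm above the worktop; y runs along the row to the robot's left, x across the board away from the robot, z up.
- pad_4_top (a point): Cork pad 4 of four alike in a row, 85 mm apart, on a flat dark wooden board (530 mm long, 100 mm wide) fixed to the worktop: round, 68 mm diameter, flat. Numbered along the row from the robot's left. Point: centre of its upper face, 15 mm above the worktop; y runs along the row to the robot's left, x across the board away from the robot, z up.
- end_bottle: Tallest bottle, white glass with a pink cap, 64 mm diameter, 230 mm tall; it stands on the board 95 mm beyond the end pad, at the left or the right end. Loose; stays where it is. Origin: centre of its foot.
- end_tin: Low round food tin, 75 mm diameter, 58 mm tall; it stands on the board 95 mm beyond the end pad at the other end from the tall bottle. Loose; stays where it is. Origin: centre of its foot.
There are look-alikes about, which are no part of the job. What is shaped like the part that bears drum_mid but purple is not meant.

How it is judged:
By the outcome, as a careful person would: the job done as asked, in the order asked, and still so for the second after the job is handed in, with the robot touching nothing.
It also fails if it takes over 106 s, if anything falls off the work surface, if the arm or the gripper's body presses on something with over 40 N, if the wrist force passes 120 N, or if a joint passes its speed limit or range.

ROBOT

A 6-joint arm with a two-finger parallel gripper is mounted at the origin on a cart in front of the work surface, level with it; the furniture and walls round the work are solid. World frame = base frame: x ahead of the robot, y to its left, z up, the work surface at z = 0. Lengths are in m, angles in rad, forces in N, time in s.
With the tool pointing down it reaches from about 0.325 to 0.925 m from the base axis. Payload 3.1 kg.
Tool frame: the origin (TCP) lies at the very end of the fingers, on their centre line; the grasp point (between the pads) lies 19 mm behind it; z points along the fingers, y is the line along which they close (so a half turn about z gives the same grasp; the last joint's range is limited). The gripper opens to 85 mm and grips with 20 to 120 N. Pads are 22 mm wide; open, the fingers measure 114 mm over their backs; the gripper's body (76 mm by 85 mm) begins 54 mm behind the grasp point. The pads swing forward as they close: fully open they stand 13 mm farther back than shut.
Start: joints at [1.101, 0.217, 1.613, -0, 1.311, -0.112], TCP at [0.219, 0.585, 0.231] pointing down, gripper open.
Joint ranges: [-2.75, 2.75], [-0.78, 2.1], [0.31, 2.55], [-1.13, 4.27], [0.13, 2.63], [-2.58, 2.58]. Speed limits (rad/s): [2.79, 2.79, 3.14, 3.14, 3.14, 3.14].

INTERFACE

Orientations are given as a unit quaternion [x, y, z, w].
In Python, from workcell import sense, capture, close_job, models gives the robot as it stands. The module is installed in compiled form; this text tells all that it offers.
- The arm moves only by the tool play_rows, never from a script. Its argument "plan" is a list that holds one entry, the list of rows, each a list of 5 numbers: the shift along the tool's x, y, z in mm, then the turn about the tool's z in rad, then the closure, from -1 (fully open) to 1 (shut). A call has 1 to 5 rows; each row shifts and turns the commanded pose from where the row before left it, along the tool's axes as they then stand; what a row does not reach is not made up. A row lasts 1/8 s, in which the tool goes at most 62.5 mm and 10.7 degrees, less where a joint would pass 70% of its speed; a pose out of reach is approached as far as the arm can. A call with a gripper value outside its range is refused whole. The fingers move at their own pace and stop on an object; "grip_force" is the grip in N (left out, the last holds). Time passes only in rows, so rows that do not move let the fingers close. It gives the time, the measured TCP pose, the force, the opening and the grip force at its end, in the units of the state.
- sense(): the state, without advancing time (a new reading comes with each control period).
- capture(name): name is "scene" or "top"; returns a dict with "pixels" (420x560x3 uint8, red, green, blue), "vertical_fov" (degrees; the focal length in pixels is half the picture's height over the tangent of half this angle, whatever the lens; pixels are square), "cx", "cy" (the principal point, pixels), "origin" and "rotation" of the camera in the world. Camera axes: x right, y down, z forward; pixel columns grow to the right and rows downward; lengths in m; the calibration is good to about 2 mm. A picture is of the moment at which its call begins. There is no depth.
- close_job(): hands the job in; it is judged then, once.
Trained networks look in a picture, given as the dict that the camera call returned (one of the last four; its "shot" number tells which), for a name from the list of things; names that differ only in an ending like _2 or _b are one class to them, and where a whole thing is asked for, a point or a joint stands for the part that bears it (a point fixed in the world has none). Each returns a list of dicts, best first, with "conf" (0 to 1); they miss things now and then, are a little off and sometimes report something else, mostly with a low value. They report only what shows in the picture. A call takes as long as a camera call. They do not tell look-alikes from the thing itself.
- models.look_for(target, picture): "bbox" ([left, top, right, bottom] in pixels, round what is visible of it).
- models.tip_of(target, picture): "uv" ([column, row] in pixels: a listed point, or the origin of a listed thing).
The state is a dict: "time": time; "q": joint angles; "joint_vel": joint speeds; "effort": joint torques, N m; "eef_pos": TCP position; "eef_rot": TCP orientation; "contact_force": force on the tool from outside, world axes, zero at the start; "ft_torque": the same for the moment, N m; "finger_gap": opening from 0.0 (shut) to 1.0 (fully open); "gripper_force": force on a finger pad.
Only numpy, scipy, OpenCV 4.12 (cv2) and the standard library are available. Lean on these libraries where they do the work, as an engineer would, in place of code of your own. Each camera call takes 0.05 s, during which the arm holds its last target. There are 200 camera calls.

## Working session

There is one attempt and no reset: what is moved stays moved. The work goes in short steps, Python scripts to look and compute and a tool call to move; the robot and the scene stay as the last step left them, time stands still between calls to the robot, and variables do not carry over. Pictures are saved under pics/ and viewed, at most 14 in all, crops included, and the job is handed in when it is done.

Besides the shell and the picture viewer there is one more tool, called as name(argument=value, ...) on one line, values as JSON. play_rows: Moves the arm, as the interface text tells. Its arguments: {"type":"object","properties":{"plan":{"type":"array","items":{"type":"array","items":{"type":"array","items":{"type":"number"}}}},"grip_force":{"type":"number"}},"required":["plan"]}

```bash
mkdir -p pics; cat > h.py <<'E'
import numpy as np, cv2
from workcell import sense, capture, close_job, models
def f(p): return p["pixels"].shape[0]/2/np.tan(np.radians(p["vertical_fov"])/2)
def ray(p,uv,z):
    d=np.array([(uv[0]-p["cx"])/f(p),(uv[1]-p["cy"])/f(p),1.]); d=np.array(p["rotation"])@d
    o=np.array(p["origin"]); return o+d*(z-o[2])/d[2]
def proj(p,X):
    c=np.array(p["rotation"]).T@(np.array(X)-np.array(p["origin"])); return [p["cx"]+f(p)*c[0]/c[2],p["cy"]+f(p)*c[1]/c[2]]
def save(p,n): cv2.imwrite("pics/"+n+".png",cv2.cvtColor(p["pixels"],cv2.COLOR_RGB2BGR))
E
python3 - <<'E'
from h import *
Z=dict(mill_mid=.085,squeeze_mid=.073,spice_mid=.053,drum_mid=.037,pad_1_top=.015,end_bottle=.01,end_tin=.01)
s=sense();print(s["q"],s["eef_pos"],s["eef_rot"])
for c in("scene","top"):
    p=capture(c);save(p,c+"0");print(c,p["origin"],p["vertical_fov"],p["cx"],p["cy"],np.round(p["rotation"],3).tolist(),[k for k in p])
    for n,z in Z.items():
        for r in models.tip_of(n,p)[:5]: print(n,np.round(r["uv"],1),round(r["conf"],2),np.round(ray(p,r["uv"],z),3))
E
```

```text
[ 1.10078019e+00  2.17742764e-01  1.61493655e+00 -2.59533670e-06
  1.31130358e+00 -1.12217947e-01] [0.21850052 0.58468842 0.22997408] [ 1.77945889e-01  9.84039548e-01 -1.14518996e-03 -3.41824035e-04]
scene [-0.16154365 -0.39760518  0.86291834] 54.384544760398526 281.27375172680286 210.74081249166807 [0.796, -0.467, 0.2, -0.329] ['pixels', 'vertical_fov', 'cx', 'cy', 'origin', 'rotation', 'shot']Traceback (most recent call last):
  File "<stdin>", line 7, in <module>
  File "h.py", line 5, in ray
    d=np.array([(uv[0]-p["cx"])/f(p),(uv[1]-p["cy"])/f(p),1.]); d=np.array(p["rotation"])@d
                                                                  ~~~~~~~~~~~~~~~~~~~~~~~^~
ValueError: matmul: Input operand 1 has a mismatch in its core dimension 0, with gufunc signature (n?,k),(k,m?)->(n?,m?) (size 3 is different from 4)
```

```bash
sed -i 's/np.array(p\["rotation"\])/R.from_quat(p["rotation"]).as_matrix()/; 1a from scipy.spatial.transform import Rotation as R' h.py; python3 - <<'E'
from h import *
Z=dict(mill_mid=.085,squeeze_mid=.073,spice_mid=.053,drum_mid=.037,pad_1_top=.015,end_bottle=.01,end_tin=.01)
s=sense();print(R.from_quat(s["eef_rot"]).as_matrix().round(3).tolist())
for c in("scene","top"):
    p=capture(c);save(p,c+"0");print(c,p["origin"],p["vertical_fov"],p["cx"],p["cy"],R.from_quat(p["rotation"]).as_matrix().round(2).tolist())
    for n,z in Z.items():
        for r in models.tip_of(n,p)[:5]: print(n,np.round(r["uv"],1),round(r["conf"],2),np.round(ray(p,r["uv"],z),3))
E
```

```text
[[-0.937, 0.35, -0.001], [0.35, 0.937, -0.002], [0.0, -0.002, -1.0]]
scene [-0.16154365 -0.39760518  0.86291834] 54.384544760398526 281.27375172680286 210.74081249166807 [[0.48, -0.61, 0.63], [-0.88, -0.35, 0.34], [0.01, -0.71, -0.7]]
mill_mid [373.9 278.2] 0.73 [ 0.441 -0.321  0.085]
squeeze_mid [325.7 262.2] 0.92 [ 0.438 -0.201  0.073]
squeeze_mid [282.1 242.9] 0.5 [ 0.44  -0.078  0.073]
spice_mid [198.2 204. ] 0.92 [0.465 0.209 0.053]
drum_mid [369.1 255. ] 0.71 [ 0.542 -0.28   0.037]
drum_mid [281.8 244.9] 0.58 [ 0.461 -0.066  0.037]
pad_1_top [221.1 186.1] 0.67 [0.595 0.224 0.015]
end_tin [323.3 224.7] 0.92 [ 0.606 -0.123  0.01 ]
end_tin [201.  206.2] 0.6 [0.495 0.228 0.01 ]
top [0.02434228 0.03508247 1.28851188] 45.90735082763989 273.5823527248543 209.4110798767804 [[-0.04, -0.92, 0.39], [-1.0, 0.03, -0.02], [0.0, -0.39, -0.92]]
mill_mid [402.4 243.5] 0.7 [ 0.432 -0.313  0.085]
squeeze_mid [352.9 240.8] 0.62 [ 0.448 -0.189  0.073]
spice_mid [200.7 246.6] 0.63 [0.453 0.208 0.053]
spice_mid [226.9 204.6] 0.6 [0.571 0.139 0.053]
drum_mid [380.4 210.9] 0.78 [ 0.545 -0.28   0.037]
drum_mid [303.2 243.9] 0.69 [ 0.457 -0.063  0.037]
pad_1_top [196.4 207.7] 0.58 [0.582 0.228 0.015]
end_bottle [164.3 211.8] 0.97 [0.574 0.318 0.01 ]
end_tin [321.1 201.5] 0.66 [ 0.591 -0.123  0.01 ]
```

View pics/scene0.png

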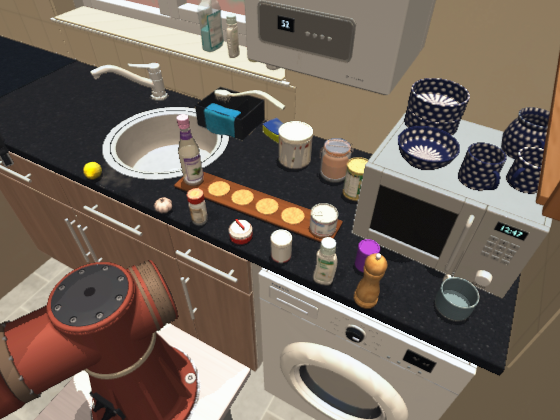

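View pics/top0.png

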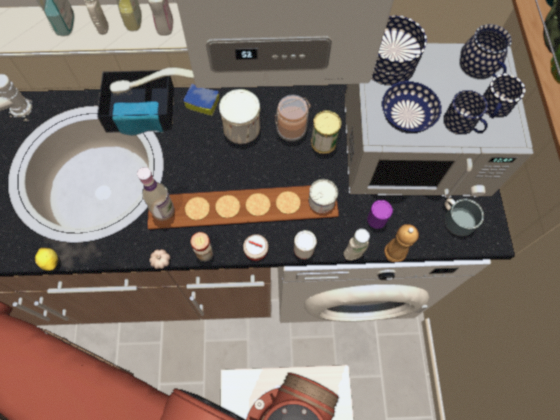

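The scene image shows the row from the robot's left in the top view: garlic (160,258), spice jar (202,247), timer (256,246), white drum (305,244), squeeze bottle (358,245), mill (402,243). The purple look-alike drum is at (380,214). The tall bottle is at the left end (162,200) and the tin at the right (322,196). So the mill goes to pad 1, the squeeze bottle to pad 2, the spice jar to pad 3 and the drum to pad 4.

Things that could be mistaken, by top-view pixel:
- **Drum:** white drum (305,244), purple drum (380,214), timer (256,246), tin (322,196). I choose (305,244).
- **Spice jar:** jar (202,247), tall bottle (160,200), jar with yellow lid (326,132). I choose (202,247).
- **Squeeze bottle:** (358,245) only.
- **Mill:** (402,243) only.

Next I refine the positions with known geometry.

```bash
cat > fit.py <<'E'
from h import *
from scipy.optimize import least_squares
# profiles: (z, rx, ry)
PR=dict(mill_mid=[(0,.029),(.01,.029),(.123,.018),(.141,.024),(.159,.014),(.17,.005)],squeeze_mid=[(0,.022),(.1,.022),(.121,.018),(.147,.018)],
 spice_mid=[(0,.0225),(.106,.0225)],drum_mid=[(0,.028),(.074,.028)],end_tin=[(.01,.0375),(.068,.0375)],end_bottle=[(.01,.032),(.13,.032),(.239,.014)])
t=np.linspace(0,2*np.pi,40)
def pts(n,x,y): return [(x+r*np.cos(a),y+r*np.sin(a),z) for z,r in PR[n] for a in t]
def bb(p,n,x,y):
    u=np.array([proj(p,X) for X in pts(n,x,y)]); return np.r_[u.min(0),u.max(0)]
def fitbox(p,n,b,x0): # fit horizontal edges + bottom + top
    return least_squares(lambda v:bb(p,n,*v)-b,x0,loss="soft_l1",x_scale=.01,diff_step=1e-3)
E
python3 - <<'E'
from fit import *
X0=dict(mill_mid=(.436,-.317),squeeze_mid=(.443,-.195),spice_mid=(.458,.208),drum_mid=(.459,-.065),end_tin=(.6,-.123),end_bottle=(.574,.318))
for c in("scene","top"):
    p=capture(c); im=cv2.cvtColor(p["pixels"],cv2.COLOR_RGB2BGR); big=cv2.resize(im,None,fx=4,fy=4,interpolation=cv2.INTER_CUBIC)
    for n,x0 in X0.items():
        e=bb(p,n,*x0); rs=models.look_for(n,p)
        rs=[r for r in rs if np.hypot(*(np.array(r["bbox"]).reshape(2,2).mean(0)-e.reshape(2,2).mean(0)))<15]
        if not rs: print(c,n,"none");continue
        b=np.array(rs[0]["bbox"]);s=fitbox(p,n,b,x0); print(c,n,round(rs[0]["conf"],2),s.x.round(4),"res",s.fun.round(1))
        for q in pts(n,*s.x): cv2.circle(big,tuple(int(4*v+2) for v in proj(p,q)),1,(0,255,0),-1)
    hsv=cv2.cvtColor(im,cv2.COLOR_BGR2HSV); m=cv2.inRange(hsv,(12,100,150),(30,255,255))
    k,l,st,ce=cv2.connectedComponentsWithStats(m)
    for i in range(1,k):
        w=ray(p,ce[i],.015)
        if st[i,4]>100 and .5<w[0]<.66 and -.2<w[1]<.35: print(c,"pad",st[i].tolist(),w.round(4))
    b=(170,150,400,310) if c=="scene" else (140,170,430,275)
    cr=big[4*b[1]:4*b[3],4*b[0]:4*b[2]]; cv2.imwrite(f"pics/{c}1.png",cv2.resize(cr,None,fx=.68,fy=.68,interpolation=cv2.INTER_AREA))
p=capture("top");print([ray(p,u,0).round(3).tolist() for u in((350,190),(495,197))])
E
```

```text
scene mill_mid 0.74 [ 0.4401 -0.3168] res [-1.5  1.8  1.1 -2.3]
scene squeeze_mid 0.59 [ 0.4443 -0.1993] res [ 1.6 -2.1 -1.2  2.1]
scene spice_mid 0.67 [0.4653 0.1988] res [-1.6 -0.9  2.2  0.8]
scene drum_mid 0.71 [ 0.4674 -0.0613] res [-0.3 -5.6  0.3  2.2]
scene end_tin 0.71 [ 0.6129 -0.1242] res [ 1.7  0.2 -1.5 -0.1]
scene end_bottle 0.91 [0.5852 0.3194] res [ 0.4  0.2 -0.4 -0.2]
scene pad [207, 181, 23, 18, 295] [0.5816 0.2255 0.015 ]
scene pad [230, 189, 26, 17, 320] [0.5849 0.1405 0.015 ]
scene pad [255, 198, 25, 17, 331] [0.5885 0.0556 0.015 ]
scene pad [280, 207, 25, 18, 350] [ 0.5915 -0.0293  0.015 ]
top mill_mid 0.8 [ 0.4349 -0.3102] res [-2.  -0.3  1.4  0.3]
top squeeze_mid 0.73 [ 0.441  -0.2034] res [ 4.4  0.7 -1.8 -0.7]
top spice_mid 0.94 [0.4492 0.2089] res [-0.5 -2.5  0.5  3.2]
top drum_mid 0.86 [ 0.454 -0.067] res [-3.6  1.4  2.3 -1.5]
top end_tin 0.55 [ 0.5921 -0.1234] res [-0.2 -2.3  0.2  2. ]
top end_bottle 0.95 [0.5771 0.3167] res [-1.2 -0.5  2.2  0.5]
top pad [172, 187, 146, 39, 3411] [0.5815 0.0953 0.015 ]
[[0.628, -0.21, 0.0], [0.592, -0.622, 0.0]]
```

View pics/scene1.png

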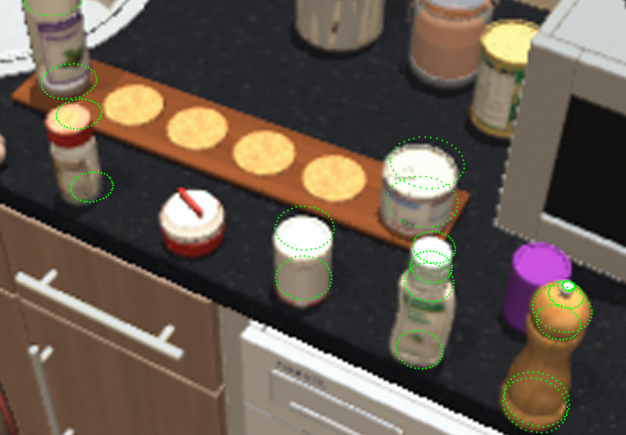

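View pics/top1.png

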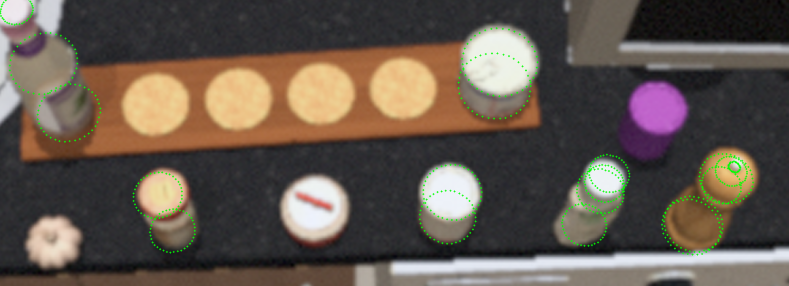

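Both crops agree with the description: white drum at scene crop (303,245), squeeze bottle (425,300), mill (545,350), spice jar (75,150), and the purple drum is set apart at (540,290). The box fits are loose, so I triangulate from lid centres instead.

```bash
python3 - <<'E'
from h import *
s=2.72
Q=dict(spice=(.106,(72,118),(163,191)),drum=(.074,(303,232),(450,192)),squeeze=(.147,(433,244),(606,177)),mill=(.17,(567,287),(734,166)),
 p1=(.015,(133,105),(156,104)),p2=(.015,(198,128),(239,99)),p3=(.015,(265,152),(321,93)),p4=(.015,(334,178),(403,88)))
ps,pt=capture("scene"),capture("top")
for n,(z,a,b) in Q.items():
    print(n,ray(ps,(170+a[0]/s-.5,150+a[1]/s-.5),z)[:2].round(4),ray(pt,(140+b[0]/s-.5,170+b[1]/s-.5),z)[:2].round(4))
im=cv2.cvtColor(pt["pixels"],cv2.COLOR_RGB2HSV); m=cv2.inRange(im,(14,90,190),(30,200,255))
k,l,st,ce=cv2.connectedComponentsWithStats(m)
for i in range(1,k):
    if st[i,4]>150: print(st[i].tolist(),ray(pt,ce[i],.015).round(4))
E
```

```text
spice [0.4567 0.2011] [0.4533 0.2042]
drum [ 0.4619 -0.0626] [ 0.4543 -0.0648]
squeeze [ 0.447  -0.1971] [ 0.4378 -0.2003]
mill [ 0.4386 -0.316 ] [ 0.4359 -0.3101]
p1 [0.5832 0.2262] [0.5815 0.2266]
p2 [0.5873 0.1406] [0.5841 0.1414]
p3 [0.591  0.0558] [0.5879 0.0568]
p4 [ 0.5929 -0.0289] [ 0.5906 -0.028 ]
[276, 191, 25, 23, 440] [ 0.5906 -0.0282  0.015 ]
[246, 193, 24, 23, 437] [0.587  0.0568 0.015 ]
[215, 195, 25, 23, 441] [0.5842 0.1416 0.015 ]
[185, 197, 24, 23, 437] [0.581 0.227 0.015]
[401, 226, 16, 15, 155] [ 0.4856 -0.3548  0.015 ]
[36, 249, 19, 20, 251] [0.4468 0.6274 0.015 ]
```

play_rows(plan=[[[0, 0, -10, 0.18, -1], [0, 0, -10, 0.18, -1], [0, 0, -10, 0.18, -1], [0, 0, -10, 0.18, -1], [0, 0, -10, 0.18, -1]]], grip_force=60)

```text
time: 2.38
eef_pos: [0.2189, 0.5854, 0.2816]
eef_rot: [0.591, 0.807, -0.0, 0.0]
contact_force: [0.8, 0.2, -0.1]
finger_gap: 1.004
gripper_force: 0.0
```

play_rows(plan=[[[0, 0, 0, 0.18, -1], [0, 0, 0, 0.132, -1], [-50, 30, 0, 0, -1], [-50, 30, 0, 0, -1], [-50, 30, 0, 0, -1]]])

```text
time: 3.0
eef_pos: [0.3096, 0.4342, 0.2814]
eef_rot: [0.706, 0.708, 0.0, 0.0]
contact_force: [-0.3, 0.8, -0.4]
finger_gap: 0.999
gripper_force: 0.0
```

play_rows(plan=[[[-55, 18, 0, 0, -1], [-55, 18, 0, 0, -1], [-55, 18, 0, 0, -1], [-55, 18, 0, 0, -1], [-55, 18, 0, 0, -1]]])

```text
time: 3.62
eef_pos: [0.3997, 0.1589, 0.2817]
eef_rot: [0.707, 0.708, 0.001, 0.0]
contact_force: [0.3, 0.2, 0.1]
finger_gap: 1.0
gripper_force: 0.0
```

play_rows(plan=[[[-55, 5, 0, 0, -1], [-55, 5, 0, 0, -1], [-55, 5, 0, 0, -1], [-55, 5, 0, 0, -1], [-55, 5, 0, 0, -1]]])

```text
time: 4.25
eef_pos: [0.4245, -0.1162, 0.2818]
eef_rot: [0.707, 0.707, 0.0, 0.001]
contact_force: [0.3, 0.8, 0.5]
finger_gap: 0.997
gripper_force: 0.0
```

play_rows(plan=[[[-50, 3, 0, 0, -1], [-50, 3, 0, 0, -1], [-50, 3, 0, 0, -1], [-47, 3, 0, 0, -1], [0, 0, 0, 0, -1]]])

```text
time: 4.88
eef_pos: [0.4364, -0.3142, 0.2812]
eef_rot: [0.708, 0.706, -0.0, 0.0]
contact_force: [0.3, -0.2, -0.3]
finger_gap: 1.0
gripper_force: 0.0
```

```bash
cat > crop.py <<'E'
import sys
from h import *
c,n,u0,v0,u1,v1=sys.argv[1],sys.argv[2],*map(int,sys.argv[3:7]); p=capture(c)
im=cv2.cvtColor(p["pixels"],cv2.COLOR_RGB2BGR)[v0:v1,u0:u1]
k=min(800/im.shape[1],600/im.shape[0],4);cv2.imwrite(f"pics/{n}.png",cv2.resize(im,None,fx=k,fy=k,interpolation=cv2.INTER_CUBIC));print(k)
E
python3 crop.py scene mill_a 300 180 460 330
```

```text
4.0
```

View pics/mill_a.png

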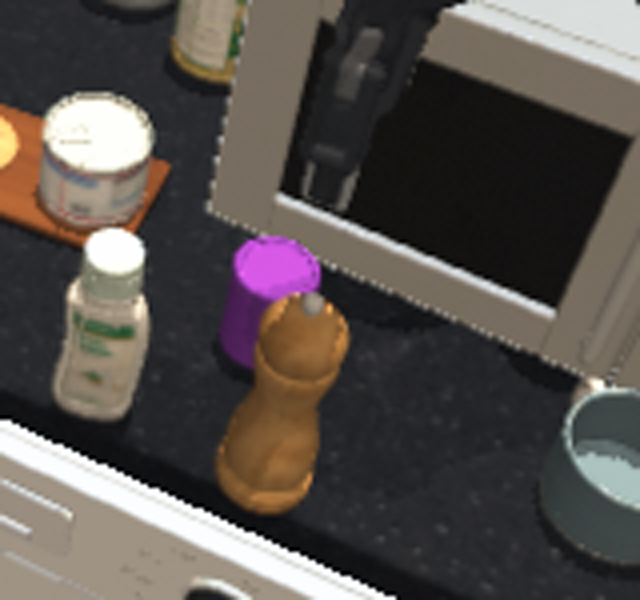

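```bash
python3 - <<'E'
from h import *
p=capture("scene");s=sense();u=np.array(proj(p,s["eef_pos"]));print(u,(u-[300,180])*4)
E
```

```text
[385.26016121 219.40912471] [341.04064484 157.63649884]
```

play_rows(plan=[[[0, 0, 40, 0, -1], [0, 0, 40, 0, -1], [0, 0, 40, 0, -1], [0, 0, 39, 0, -1], [0, 0, 0, 0, -1]]])

```text
time: 5.6
eef_pos: [0.4344, -0.3075, 0.1189]
eef_rot: [0.706, 0.708, -0.0, -0.004]
contact_force: [0.0, -0.6, 0.2]
finger_gap: 0.997
gripper_force: 0.0
```

play_rows(plan=[[[0, 0, 0, 0, 1], [0, 0, 0, 0, 1], [0, 0, 0, 0, 1], [0, 0, 0, 0, 1], [0, 0, 0, 0, 1]]], grip_force=60)

```text
time: 6.22
eef_pos: [0.4386, -0.3132, 0.1255]
eef_rot: [0.707, 0.707, 0.0, 0.003]
contact_force: [-0.4, 0.4, 5.9]
finger_gap: 0.544
gripper_force: 60.9
```

play_rows(plan=[[[0, 0, -20, 0, 1], [0, 0, -40, 0, 1], [0, 0, -50, 0, 1], [0, 0, -50, 0, 1], [0, 0, -20, 0, 1]]])

```text
time: 6.85
eef_pos: [0.4379, -0.3124, 0.3064]
eef_rot: [0.707, 0.707, 0.0, 0.003]
contact_force: [0.0, -0.9, -2.1]
finger_gap: 0.535
gripper_force: 62.1
```

```bash
python3 crop.py scene mill_b 300 150 460 300; python3 -c "
from h import *
s=sense();print(s['eef_pos'],s['contact_force'],s['ft_torque'])"
```

```text
4.0
[ 0.43825064 -0.3127044   0.30763796] [ 1.20097689 -0.23888376 -0.85412711] [ 0.02781871 -0.05868307  0.02283251]
```

View pics/mill_b.png

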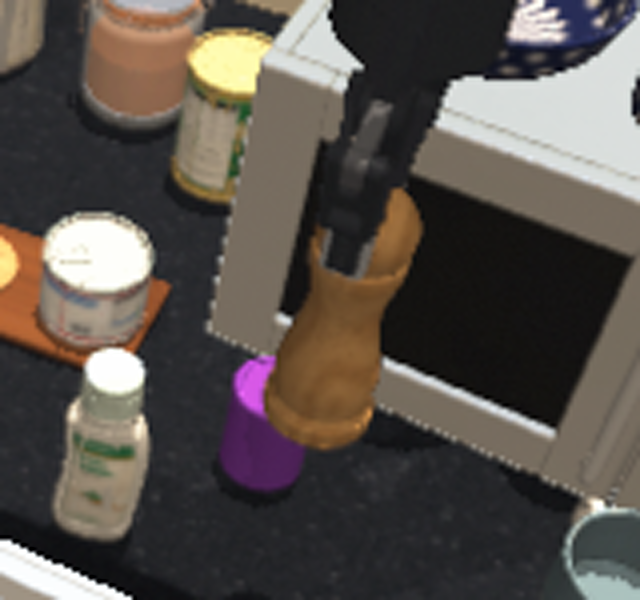

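The mill is held upright in the gripper (crop 345,200).

play_rows(plan=[[[20, 5, 0, 0, 1], [40, 10, 0, 0, 1], [40, 10, 0, 0, 1], [40, 10, 0, 0, 1], [40, 10, 0, 0, 1]]])

```text
time: 7.52
eef_pos: [0.4799, -0.128, 0.2984]
eef_rot: [0.707, 0.708, -0.001, -0.003]
contact_force: [-0.1, -0.1, -1.7]
finger_gap: 0.536
gripper_force: 62.1
```

play_rows(plan=[[[40, 10, 0, 0, 1], [40, 10, 0, 0, 1], [40, 10, 0, 0, 1], [40, 10, 0, 0, 1], [40, 10, 0, 0, 1]]])

```text
time: 8.15
eef_pos: [0.5291, 0.0713, 0.2983]
eef_rot: [0.706, 0.708, -0.002, -0.003]
contact_force: [0.8, -0.2, -1.0]
finger_gap: 0.542
gripper_force: 62.1
```

play_rows(plan=[[[40, 13, 0, 0, 1], [40, 13, 0, 0, 1], [40, 10, 0, 0, 1], [25, 2, 0, 0, 1], [14, 0, 0, 0, 1]]])

```text
time: 8.78
eef_pos: [0.5668, 0.2296, 0.2983]
eef_rot: [0.706, 0.708, -0.003, -0.002]
contact_force: [-0.0, -0.3, -2.7]
finger_gap: 0.542
gripper_force: 62.1
```

play_rows(plan=[[[0, 0, 0, 0, 1], [0, 0, 0, 0, 1]]])

```text
time: 9.02
eef_pos: [0.5687, 0.227, 0.3015]
eef_rot: [0.707, 0.707, -0.001, -0.0]
contact_force: [0.8, -0.4, -2.4]
finger_gap: 0.543
gripper_force: 62.1
```

```bash
python3 -c "
from h import *
for i in range(3):
  p=capture('scene');s=sense();print(s['eef_pos'],s['contact_force'])"; python3 crop.py scene mill_c 150 70 310 220
```

```text
[0.56896582 0.22682489 0.30190386] [-1.05351668  0.34963908 -1.72335317]
[0.56915664 0.22677764 0.30222544] [ 0.81311105 -0.56943196 -2.48118133]
[0.56927186 0.2268039  0.30238027] [-0.30903794 -0.52410415 -1.36484442]
4.0
```

View pics/mill_c.png

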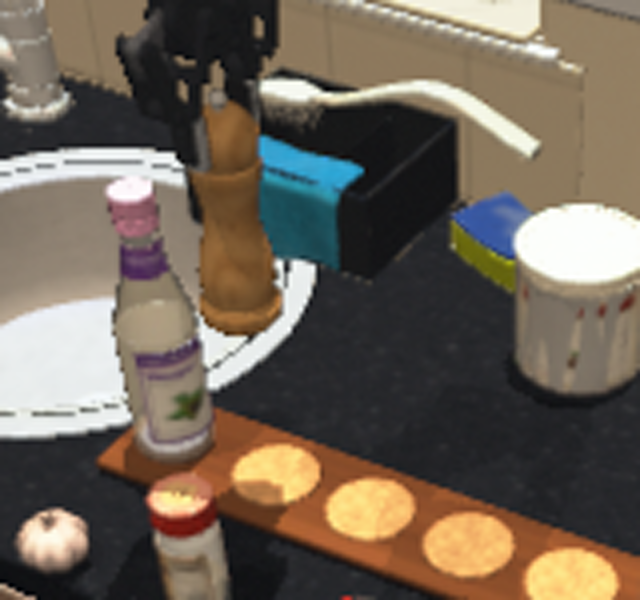

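The mill hangs upright over the back-left (crop 240,310). It needs 12 mm more in x, then to go down.

play_rows(plan=[[[0, 12, 20, 0, 1], [0, 0, 40, 0, 1], [0, 0, 40, 0, 1], [0, 0, 30, 0, 1], [0, 0, 15, 0, 1]]])

```text
time: 9.85
eef_pos: [0.5797, 0.2269, 0.1533]
eef_rot: [0.707, 0.707, -0.002, -0.001]
contact_force: [0.1, -0.8, -2.4]
finger_gap: 0.538
gripper_force: 62.1
```

play_rows(plan=[[[0, 0, 0, 0, 1], [0, 0, 0, 0, 1], [0, 0, 8, 0, 1], [0, 0, 8, 0, 1], [0, 0, 0, 0, 1]]])

```text
time: 10.48
eef_pos: [0.581, 0.2277, 0.1409]
eef_rot: [0.707, 0.707, -0.0, -0.0]
contact_force: [0.1, 0.3, -1.6]
finger_gap: 0.542
gripper_force: 62.1
```

play_rows(plan=[[[0, 0, 0, 0, 1], [0, 0, 0, 0, 1], [0, 0, 0, 0, 1]]])

```text
time: 10.85
eef_pos: [0.5812, 0.2278, 0.1413]
eef_rot: [0.707, 0.707, -0.0, -0.0]
contact_force: [0.5, -0.8, -2.8]
finger_gap: 0.538
gripper_force: 62.1
```

play_rows(plan=[[[-1.5, 0, 2, 0, 1], [0, 0, 0, 0, 1], [0, 0, 2, 0, 1], [0, 0, 0, 0, 1], [0, 0, 0, 0, 1]]])

```text
time: 11.48
eef_pos: [0.582, 0.2273, 0.1405]
eef_rot: [0.707, 0.707, 0.001, -0.0]
contact_force: [-4.4, 1.0, 10.2]
finger_gap: 0.538
gripper_force: 63.1
```

```bash
python3 crop.py scene mill_d 170 110 290 220
```

```text
4
```

View pics/mill_d.png

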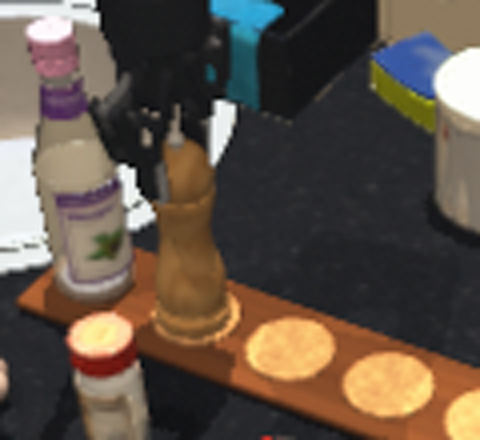

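The mill foot rests on pad 1 (crop 191,315) with contact felt. I release and lift.

play_rows(plan=[[[0, 0, -1, 0, -1], [0, 0, 0, 0, -1], [0, 0, 0, 0, -1], [0, 0, 0, 0, -1], [0, 0, 0, 0, -1]]])

```text
time: 12.15
eef_pos: [0.5811, 0.2262, 0.138]
eef_rot: [0.707, 0.707, -0.0, -0.0]
contact_force: [0.2, 0.5, -0.1]
finger_gap: 1.0
gripper_force: 0.0
```

play_rows(plan=[[[0, 0, -20, 0, -1], [0, 0, -40, 0, -1], [0, 0, -50, 0, -1], [-40, -15, 0, 0, -1], [-55, -20, 0, 0, -1]]])

```text
time: 12.78
eef_pos: [0.5475, 0.1312, 0.2517]
eef_rot: [0.706, 0.708, 0.002, 0.002]
contact_force: [-0.2, 0.1, 0.5]
finger_gap: 1.002
gripper_force: 0.0
```

```bash
python3 - <<'E'
from h import *
for c in("scene","top"):
    p=capture(c);im=cv2.cvtColor(p["pixels"],cv2.COLOR_RGB2BGR)
    k=6;u=np.array(proj(p,(.581,.226,.09))).astype(int);o=u-[35,45]
    cr=cv2.resize(im[o[1]:o[1]+80,o[0]:o[0]+66],None,fx=k,fy=k,interpolation=cv2.INTER_CUBIC)
    for z,r,col in((.015,.034,(255,255,0)),(.015,.029,(0,255,0)),(.185,.005,(0,255,0))):
        for a in np.linspace(0,6.28,50): cv2.circle(cr,tuple(int(v) for v in (np.array(proj(p,(.581+r*np.cos(a),.226+r*np.sin(a),z)))-o+.5)*k),1,col,-1)
    cv2.imwrite(f"pics/m_{c}.png",cr)
a,b=cv2.imread("pics/m_scene.png"),cv2.imread("pics/m_top.png");cv2.imwrite("pics/m.png",np.hstack([a,b]))
print(sense()["eef_pos"])
E
```

```text
[0.54503821 0.12743906 0.24978183]
```

View pics/m.png

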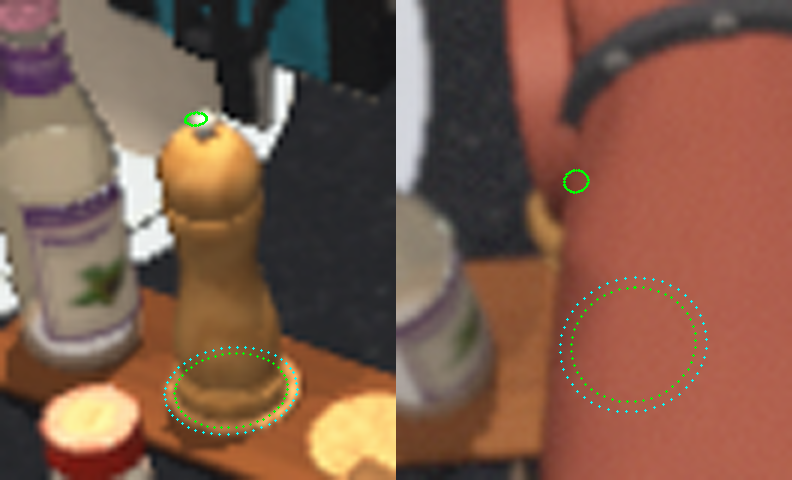

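The mill is centred on pad 1: its foot lies inside the pad ring around scene crop (233,390). Next is the squeeze bottle.

play_rows(plan=[[[-50, -15, 0, 0, -1], [-50, -15, 0, 0, -1], [-50, -15, 0, 0, -1], [-50, -15, 0, 0, -1], [-50, -15, 0, 0, -1]]])

```text
time: 13.5
eef_pos: [0.4719, -0.1201, 0.2501]
eef_rot: [0.707, 0.708, 0.001, 0.001]
contact_force: [0.7, -0.4, -0.1]
finger_gap: 1.001
gripper_force: 0.0
```

play_rows(plan=[[[-50, -15, 0, 0, -1], [-26, -13, 0, 0, -1], [0, 0, 0, 0, -1], [0, 0, 0, 0, -1], [0, 0, 0, 0, -1]]])

```text
time: 14.12
eef_pos: [0.4443, -0.1938, 0.2487]
eef_rot: [0.706, 0.708, 0.0, 0.0]
contact_force: [-0.7, -0.1, 0.8]
finger_gap: 0.997
gripper_force: 0.0
```

play_rows(plan=[[[-3, -2, 20, 0, -1], [0, 0, 40, 0, -1], [0, 0, 40, 0, -1], [0, 0, 20, 0, -1], [0, 0, 0, 0, -1]]])

```text
time: 14.75
eef_pos: [0.4405, -0.1959, 0.1264]
eef_rot: [0.706, 0.708, -0.0, -0.002]
contact_force: [-0.4, -0.4, 0.5]
finger_gap: 0.999
gripper_force: 0.0
```

play_rows(plan=[[[0, 0, 0, 0, -1], [0, 0, 0, 0, -1], [0, 0, 0, 0, -1]]])

```text
time: 15.12
eef_pos: [0.4424, -0.1983, 0.1295]
eef_rot: [0.707, 0.707, 0.0, 0.001]
contact_force: [0.2, -0.6, 0.6]
finger_gap: 0.999
gripper_force: 0.0
```

play_rows(plan=[[[0, 0, 15, 0, -1], [0, 0, 0, 0, -1], [0, 0, 0, 0, 1], [0, 0, 0, 0, 1], [0, 0, 0, 0, 1]]], grip_force=45)

```text
time: 15.75
eef_pos: [0.4416, -0.198, 0.1137]
eef_rot: [0.707, 0.708, -0.0, -0.0]
contact_force: [-3.0, 0.1, 3.1]
finger_gap: 0.403
gripper_force: 44.6
```

play_rows(plan=[[[0, 0, 0, 0, 1], [0, 0, 0, 0, 1], [0, 0, 0, 0, 1], [0, 0, 0, 0, 1]]])

```text
time: 16.25
eef_pos: [0.4415, -0.198, 0.1137]
eef_rot: [0.707, 0.708, -0.0, -0.0]
contact_force: [-2.8, 0.1, 6.2]
finger_gap: 0.407
gripper_force: 45.1
```

play_rows(plan=[[[0, 0, -20, 0, 1], [0, 0, -45, 0, 1], [0, 0, -45, 0, 1], [10, 5, -30, 0, 1], [40, 15, 0, 0, 1]]])

```text
time: 16.88
eef_pos: [0.4642, -0.1494, 0.2566]
eef_rot: [0.708, 0.706, 0.002, 0.004]
contact_force: [1.3, 0.2, -1.2]
finger_gap: 0.404
gripper_force: 45.2
```

play_rows(plan=[[[45, 19, 0, 0, 1], [45, 19, 0, 0, 1], [45, 19, 0, 0, 1], [45, 19, 0, 0, 1], [45, 19, 0, 0, 1]]])

```text
time: 17.5
eef_pos: [0.5569, 0.0793, 0.2523]
eef_rot: [0.707, 0.707, 0.001, -0.0]
contact_force: [0.5, -1.3, -1.8]
finger_gap: 0.403
gripper_force: 45.2
```

play_rows(plan=[[[40, 19, 0, 0, 1], [24, 9, 0, 0, 1], [0, 0, 0, 0, 1], [0, 0, 0, 0, 1], [0, 0, 0, 0, 1]]])

```text
time: 18.12
eef_pos: [0.584, 0.1404, 0.253]
eef_rot: [0.707, 0.707, -0.0, -0.0]
contact_force: [-0.3, 0.5, -0.7]
finger_gap: 0.403
gripper_force: 45.1
```

play_rows(plan=[[[0, 0, 0, 0, 1], [0, 0, 30, 0, 1], [0, 0, 30, 0, 1], [0, 0, 30, 0, 1], [0, 0, 20, 0, 1]]])

```text
time: 18.75
eef_pos: [0.5836, 0.1407, 0.1417]
eef_rot: [0.707, 0.707, -0.001, -0.001]
contact_force: [-0.1, -1.2, -1.5]
finger_gap: 0.402
gripper_force: 45.2
```

play_rows(plan=[[[0, 0, 0, 0, 1], [0, 0, 0, 0, 1], [0, 0, 0, 0, 1], [0, 0, 0, 0, 1]]])

```text
time: 19.25
eef_pos: [0.5851, 0.1414, 0.1446]
eef_rot: [0.707, 0.707, 0.001, 0.001]
contact_force: [-0.7, 0.6, -1.7]
finger_gap: 0.408
gripper_force: 45.2
```

play_rows(plan=[[[0, 0, 12, 0, 1], [0, 0, 0, 0, 1], [0, 0, 0, 0, 1], [0, 0, 2, 0, 1], [0, 0, 0, 0, 1]]])

```text
time: 19.88
eef_pos: [0.5843, 0.1413, 0.1292]
eef_rot: [0.707, 0.707, -0.0, -0.0]
contact_force: [0.1, 0.6, -1.5]
finger_gap: 0.403
gripper_force: 45.2
```

play_rows(plan=[[[0, 0, 0, 0, 1], [0, 0, 0, 0, 1], [0, 0, 1.5, 0, 1], [0, 0, 0, 0, 1], [0, 0, 0, 0, 1]]])

```text
time: 20.5
eef_pos: [0.5847, 0.1414, 0.1287]
eef_rot: [0.707, 0.707, 0.0, 0.0]
contact_force: [-1.0, -1.1, 4.5]
finger_gap: 0.406
gripper_force: 45.9
```

Contact felt; I release, rise and look.

play_rows(plan=[[[0, 0, 0, 0, -1], [0, 0, 0, 0, -1], [0, 0, 0, 0, -1], [0, 0, 0, 0, -1], [0, 0, -20, 0, -1]]])

```text
time: 21.12
eef_pos: [0.5824, 0.1411, 0.1462]
eef_rot: [0.707, 0.707, -0.002, -0.002]
contact_force: [-0.0, -0.0, 0.8]
finger_gap: 1.001
gripper_force: 0.0
```

play_rows(plan=[[[0, 0, -40, 0, -1], [0, 0, -40, 0, -1], [0, 0, -10, 0, -1], [-40, -45, 0, 0, -1], [-50, -50, 0, 0, -1]]])

```text
time: 21.75
eef_pos: [0.494, 0.0564, 0.2374]
eef_rot: [0.706, 0.708, -0.0, -0.0]
contact_force: [0.5, -0.6, 0.1]
finger_gap: 1.003
gripper_force: 0.0
```

```bash
python3 crop.py scene sq 170 100 370 250; python3 -c "
from h import *
print(sense()['eef_pos'])"
```

```text
4.0
[0.48653566 0.05239034 0.23454931]
```

View pics/sq.png

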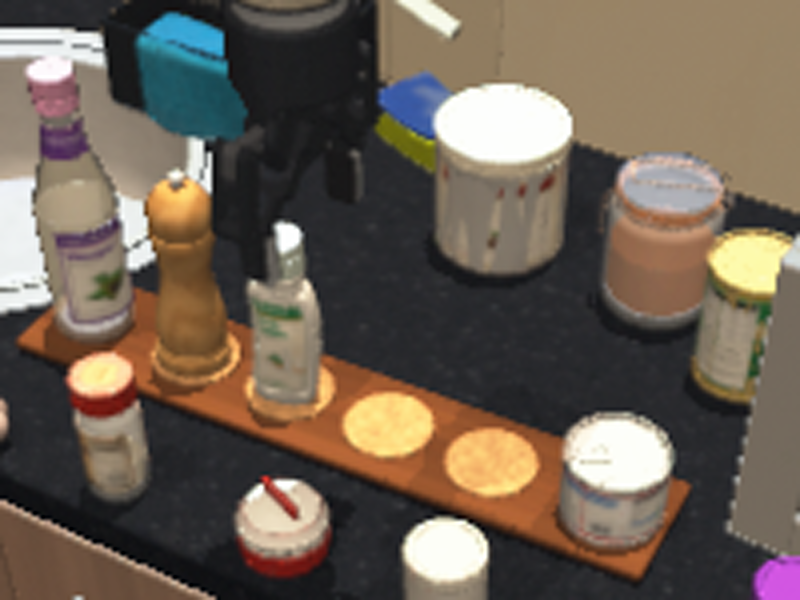

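The squeeze bottle stands on pad 2 (crop 288,385) and the mill on pad 1 (195,355); nothing else has moved. Next is the spice jar.

play_rows(plan=[[[45, -13, 0, 0, -1], [50, -13, 0, 0, -1], [45, -13, 0, 0, -1], [17, 0, 0, 0, -1], [0, 0, 0, 0, -1]]])

```text
time: 22.42
eef_pos: [0.456, 0.2144, 0.2375]
eef_rot: [0.706, 0.708, -0.0, 0.0]
contact_force: [0.5, -0.3, -0.7]
finger_gap: 0.998
gripper_force: 0.0
```

play_rows(plan=[[[0, 0, 0, 0, -1], [0, 0, 20, 0, -1], [0, 0, 40, 0, -1], [0, 0, 30, 0, -1], [0, 0, 0, 0, -1]]])

```text
time: 23.05
eef_pos: [0.454, 0.2119, 0.1449]
eef_rot: [0.707, 0.707, -0.003, -0.001]
contact_force: [0.4, -0.8, -0.2]
finger_gap: 0.995
gripper_force: 0.0
```

play_rows(plan=[[[0, 0, 0, 0, -1], [0, 0, 0, 0, -1], [0, 0, 0, 0, -1], [0, 0, 0, 0, -1]]])

```text
time: 23.55
eef_pos: [0.4565, 0.2142, 0.1486]
eef_rot: [0.707, 0.708, 0.001, 0.0]
contact_force: [0.2, 0.9, 0.3]
finger_gap: 0.998
gripper_force: 0.0
```

play_rows(plan=[[[-11, -1, 0, 0, -1], [0, 0, 30, 0, -1], [0, 0, 35, 0, -1], [0, 0, 24, 0, -1], [0, 0, 0, 0, -1]]])

```text
time: 24.18
eef_pos: [0.4527, 0.2018, 0.0567]
eef_rot: [0.707, 0.707, -0.003, -0.001]
contact_force: [-0.3, -0.1, 1.2]
finger_gap: 1.003
gripper_force: 0.0
```

play_rows(plan=[[[0, 0, 0, 0, -1], [0, 0, 0, 0, -1], [0, 0, 0, 0, 1], [0, 0, 0, 0, 1], [0, 0, 0, 0, 1]]])

```text
time: 24.8
eef_pos: [0.455, 0.2031, 0.0594]
eef_rot: [0.707, 0.707, -0.0, -0.0]
contact_force: [-1.4, 1.2, 3.6]
finger_gap: 0.514
gripper_force: 44.9
```

play_rows(plan=[[[0, 0, 0, 0, 1], [0, 0, 0, 0, 1], [0, 0, 0, 0, 1]]])

```text
time: 25.18
eef_pos: [0.455, 0.2032, 0.0594]
eef_rot: [0.707, 0.707, -0.0, -0.0]
contact_force: [-3.7, 0.2, 5.7]
finger_gap: 0.51
gripper_force: 45.0
```

play_rows(plan=[[[0, 0, -20, 0, 1], [0, 0, -45, 0, 1], [0, 0, -45, 0, 1], [-15, 0, -20, 0, 1], [-40, 0, 0, 0, 1]]])

```text
time: 25.8
eef_pos: [0.457, 0.1486, 0.1912]
eef_rot: [0.706, 0.708, 0.003, 0.002]
contact_force: [0.5, -0.5, -1.4]
finger_gap: 0.508
gripper_force: 45.7
```

play_rows(plan=[[[-45, 0, 0, 0, 1], [-35, 20, 0, 0, 1], [-12, 40, 0, 0, 1], [0, 45, 0, 0, 1], [0, 27.5, 0, 0, 1]]])

```text
time: 26.42
eef_pos: [0.5894, 0.0554, 0.188]
eef_rot: [0.707, 0.707, 0.0, 0.0]
contact_force: [0.0, 0.5, -0.3]
finger_gap: 0.512
gripper_force: 45.8
```

play_rows(plan=[[[0, 0, 0, 0, 1], [0, 0, 0, 0, 1], [0, 0, 0, 0, 1], [0, 0, 0, 0, 1]]])

```text
time: 26.92
eef_pos: [0.5869, 0.0563, 0.1888]
eef_rot: [0.707, 0.708, -0.0, -0.0]
contact_force: [-0.2, -0.8, -0.7]
finger_gap: 0.51
gripper_force: 45.9
```

play_rows(plan=[[[0, 0, 30, 0, 1], [0, 0, 35, 0, 1], [0, 0, 30, 0, 1], [0, 0, 15, 0, 1], [0, 0, 0, 0, 1]]])

```text
time: 27.55
eef_pos: [0.5866, 0.0562, 0.0778]
eef_rot: [0.707, 0.707, -0.001, -0.001]
contact_force: [0.5, 0.5, -1.5]
finger_gap: 0.508
gripper_force: 45.9
```

play_rows(plan=[[[0, 0, 0, 0, 1], [0, 0, 0, 0, 1], [0, 0, 3, 0, 1], [0, 0, 0, 0, 1], [0, 0, 0, 0, 1]]])

```text
time: 28.18
eef_pos: [0.5876, 0.0561, 0.0758]
eef_rot: [0.707, 0.707, -0.0, -0.0]
contact_force: [0.0, 0.4, -1.7]
finger_gap: 0.51
gripper_force: 45.9
```

play_rows(plan=[[[0, 0, 1.5, 0, 1], [0, 0, 0, 0, 1], [0, 0, 0, 0, 1]]])

```text
time: 28.55
eef_pos: [0.5879, 0.0561, 0.0745]
eef_rot: [0.707, 0.707, 0.0, 0.0]
contact_force: [-1.3, 0.6, 0.2]
finger_gap: 0.51
gripper_force: 45.9
```

play_rows(plan=[[[0, 0, 0, 0, -1], [0, 0, 0, 0, -1], [0, 0, 0, 0, -1], [0, 0, 0, 0, -1], [0, 0, -20, 0, -1]]])

```text
time: 29.18
eef_pos: [0.5858, 0.0561, 0.093]
eef_rot: [0.707, 0.707, -0.002, -0.002]
contact_force: [0.3, 0.1, -0.9]
finger_gap: 0.999
gripper_force: 0.0
```

play_rows(plan=[[[0, 0, -40, 0, -1], [0, 0, -40, 0, -1], [-20, -20, 0, 0, -1], [-50, -50, 0, 0, -1], [-50, -61, 0, 0, -1]]])

```text
time: 29.8
eef_pos: [0.4752, -0.049, 0.1763]
eef_rot: [0.706, 0.708, 0.001, 0.002]
contact_force: [0.1, -0.3, 0.3]
finger_gap: 0.997
gripper_force: 0.0
```

play_rows(plan=[[[0, 0, 0, 0, -1], [0, 0, 0, 0, -1], [0, 0, 0, 0, -1], [0, 0, 0, 0, -1]]])

```text
time: 30.3
eef_pos: [0.4763, -0.0473, 0.1748]
eef_rot: [0.706, 0.708, 0.0, 0.0]
contact_force: [0.3, 0.1, 0.8]
finger_gap: 0.999
gripper_force: 0.0
```

```bash
python3 crop.py scene sp 170 110 330 270; python3 -c "
from h import *
p=capture('scene');print(sense()['eef_pos'])
for n,z in (('drum_mid',.037),('spice_mid',.068)):
  for r in models.tip_of(n,p): print(n,r,ray(p,r['uv'],z))"
```

```text
3.75
[ 0.47586581 -0.04733113  0.17434287]
drum_mid {'uv': [368.8, 252.7], 'conf': 0.97} [ 0.54937736 -0.27686471  0.037     ]
drum_mid {'uv': [280.1, 243.5], 'conf': 0.59} [ 0.46297944 -0.06005015  0.037     ]
spice_mid {'uv': [268.2, 192.3], 'conf': 0.49} [0.59281408 0.05175412 0.068     ]
```

View pics/sp.png

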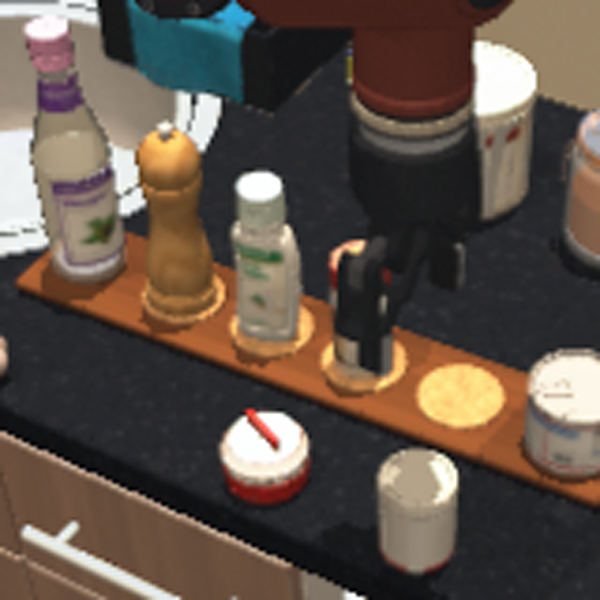

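The spice jar stands on pad 3 (crop 360,350). The white drum (crop 418,510) is next and pad 4 is free.

play_rows(plan=[[[-16, -18, 0, 0, -1], [0, 0, 25, 0, -1], [0, 0, 25, 0, -1], [0, 0, 10, 0, -1], [0, 0, 0, 0, -1]]])

```text
time: 31.12
eef_pos: [0.4568, -0.0636, 0.1137]
eef_rot: [0.707, 0.708, -0.0, -0.001]
contact_force: [-0.1, 0.4, 0.3]
finger_gap: 0.998
gripper_force: 0.0
```

play_rows(plan=[[[0, 0, 0, 0, -1], [0, 0, 0, 0, -1], [0, 0, 0, 0, -1], [0, 0, 0, 0, -1]]])

```text
time: 31.62
eef_pos: [0.4575, -0.0639, 0.1146]
eef_rot: [0.707, 0.707, 0.0, 0.0]
contact_force: [0.2, 0.1, -1.0]
finger_gap: 0.996
gripper_force: 0.0
```

play_rows(plan=[[[0, 0, 25, 0, -1], [0, 0, 30, 0, -1], [0, 0, 25, 0, -1], [0, 0, 12, 0, -1], [0, 0, 0, 0, -1]]])

```text
time: 32.25
eef_pos: [0.4567, -0.0637, 0.0217]
eef_rot: [0.707, 0.707, -0.0, -0.001]
contact_force: [0.5, -0.2, 1.4]
finger_gap: 1.0
gripper_force: 0.0
```

play_rows(plan=[[[0, 0, 0, 0, -1], [0, 0, 0, 0, -1], [0, 0, 0, 0, 1], [0, 0, 0, 0, 1], [0, 0, 0, 0, 1]]], grip_force=35)

```text
time: 32.88
eef_pos: [0.4574, -0.0639, 0.0228]
eef_rot: [0.707, 0.708, -0.0, -0.0]
contact_force: [-2.2, 0.3, 5.9]
finger_gap: 0.628
gripper_force: 35.6
```

play_rows(plan=[[[0, 0, 0, 0, 1], [0, 0, 0, 0, 1], [0, 0, 0, 0, 1]]])

```text
time: 33.25
eef_pos: [0.4574, -0.0639, 0.0228]
eef_rot: [0.707, 0.707, -0.0, -0.0]
contact_force: [-2.8, 0.3, 6.1]
finger_gap: 0.631
gripper_force: 35.6
```

play_rows(plan=[[[0, 0, -20, 0, 1], [0, 0, -45, 0, 1], [0, 0, -45, 0, 1], [10, 20, 0, 0, 1], [13, 45, 0, 0, 1]]])

```text
time: 33.88
eef_pos: [0.5221, -0.0407, 0.1328]
eef_rot: [0.707, 0.707, 0.0, 0.0]
contact_force: [-0.1, 1.0, -0.7]
finger_gap: 0.629
gripper_force: 36.9
```

play_rows(plan=[[[12.5, 45, 0, 0, 1], [0, 23.5, 0, 0, 1], [0, 0, 0, 0, 1], [0, 0, 0, 0, 1], [0, 0, 0, 0, 1]]])

```text
time: 34.5
eef_pos: [0.5894, -0.0282, 0.1318]
eef_rot: [0.707, 0.707, -0.0, -0.001]
contact_force: [-0.3, -0.4, -1.2]
finger_gap: 0.627
gripper_force: 37.0
```

play_rows(plan=[[[0, 0, 0, 0, 1], [0, 0, 0, 0, 1], [0, 0, 0, 0, 1]]])

```text
time: 34.88
eef_pos: [0.5907, -0.0283, 0.1324]
eef_rot: [0.707, 0.707, 0.0, 0.0]
contact_force: [0.7, 0.1, -1.3]
finger_gap: 0.63
gripper_force: 37.0
```

play_rows(plan=[[[0, 0, 25, 0, 1], [0, 0, 30, 0, 1], [0, 0, 25, 0, 1], [0, 0, 11, 0, 1], [0, 0, 0, 0, 1]]])

```text
time: 35.5
eef_pos: [0.5902, -0.0281, 0.0406]
eef_rot: [0.707, 0.707, -0.0, -0.001]
contact_force: [-0.6, -0.2, -0.0]
finger_gap: 0.629
gripper_force: 37.0
```

play_rows(plan=[[[0, 0, 0, 0, 1], [0, 0, 0, 0, 1], [0, 0, 2.5, 0, 1], [0, 0, 0, 0, 1], [0, 0, 0, 0, 1]]])

```text
time: 36.12
eef_pos: [0.5907, -0.0282, 0.0388]
eef_rot: [0.707, 0.707, -0.0, -0.0]
contact_force: [0.4, 0.4, -0.4]
finger_gap: 0.631
gripper_force: 37.0
```

play_rows(plan=[[[0, 0, 1, 0, 1], [0, 0, 0, 0, 1], [0, 0, 0, 0, 1]]])

```text
time: 36.5
eef_pos: [0.5909, -0.0282, 0.038]
eef_rot: [0.707, 0.707, 0.0, 0.0]
contact_force: [-0.7, 0.5, 1.2]
finger_gap: 0.626
gripper_force: 36.8
```

Touching; I release, rise and back away.

play_rows(plan=[[[0, 0, 0, 0, -1], [0, 0, 0, 0, -1], [0, 0, 0, 0, -1], [0, 0, 0, 0, -1], [0, 0, -20, 0, -1]]])

```text
time: 37.12
eef_pos: [0.5888, -0.0279, 0.0565]
eef_rot: [0.707, 0.707, -0.001, -0.002]
contact_force: [0.7, -0.7, -0.0]
finger_gap: 1.001
gripper_force: 0.0
```

play_rows(plan=[[[0, 0, -40, 0, -1], [0, 0, -50, 0, -1], [0, 0, -50, 0, -1], [-40, -40, -20, 0, -1], [-50, -40, 0, 0, -1]]])

```text
time: 37.75
eef_pos: [0.5134, -0.1181, 0.2229]
eef_rot: [0.706, 0.708, 0.002, 0.004]
contact_force: [-0.2, -0.2, 0.2]
finger_gap: 1.003
gripper_force: 0.0
```

play_rows(plan=[[[-50, -30, 0, 0, -1], [-50, -20, 0, 0, -1], [-40, 0, 0, 0, -1], [0, 0, 0, 0, -1], [0, 0, 0, 0, -1]]])

```text
time: 38.38
eef_pos: [0.462, -0.2568, 0.2187]
eef_rot: [0.707, 0.707, 0.0, 0.0]
contact_force: [-0.4, 0.4, 0.2]
finger_gap: 1.002
gripper_force: 0.0
```

```bash
python3 - <<'E'
from fit import *
P=dict(mill_mid=(.581,.226),squeeze_mid=(.5845,.141),spice_mid=(.5875,.0563),drum_mid=(.591,-.0285))
out=[]
for c in("scene","top"):
    p=capture(c);im=cv2.cvtColor(p["pixels"],cv2.COLOR_RGB2BGR);k=4
    o=np.array([175,115] if c=="scene" else [135,150])
    cr=cv2.resize(im[o[1]:o[1]+(130 if c=="scene" else 85),o[0]:o[0]+200],None,fx=k,fy=k,interpolation=cv2.INTER_CUBIC)
    if c=="top": cr=cr
    for n,(x,y) in P.items():
        h=PR[n][-1];f0=PR[n][0]
        for z,r in((.015,.034),(h[0]+.015,h[1])):
            for a in np.linspace(0,6.28,40): cv2.circle(cr,tuple(int(v) for v in (np.array(proj(p,(x+r*np.cos(a),y+r*np.sin(a),z)))-o+.5)*k),1,(0,255,0),-1)
    out.append(cr)
v=np.vstack(out);cv2.imwrite("pics/fin.png",cv2.resize(v,None,fx=.69,fy=.69,interpolation=cv2.INTER_AREA));print(sense()["eef_pos"])
E
```

```text
[ 0.46212616 -0.25601975  0.21816032]
```

View pics/fin.png

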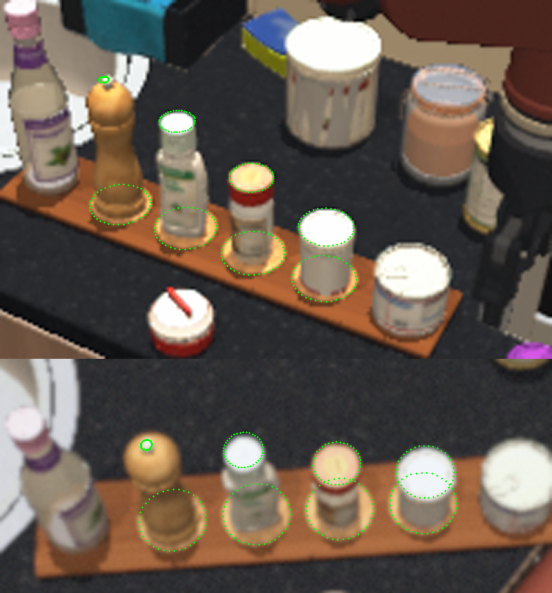

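Both views show all four items upright and centred on their pads, with tops matching the predicted rings. Heights step down from the tall bottle on the left to the tin on the right, and neither of those has moved. The gripper is clear.

```bash
python3 -c "
from h import *
print(close_job())"
```

```text
the job is handed in; nothing more can be done
None
```

The job is handed in: the mill, squeeze bottle, spice jar and white drum stand upright and centred on pads 1 to 4, stepping down from the tall bottle to the tin, after about 38 s of robot time.

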